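# Put away the returned bead stock

### The arm

A 6-joint arm with a two-finger parallel gripper is mounted at the origin on the work surface. World frame = base frame: x ahead of the robot, y to its left, z up, the work surface at z = 0. Lengths are in m, angles in rad, forces in N, time in s.
With the tool pointing down it reaches from about 0.275 to 0.85 m from the base axis. Payload 5.2 kg.
Tool frame: the origin (TCP) lies between the finger pads; the fingertips stand 17 mm ahead of it and the grasp point (between the pads) lies 2 mm behind it; z points along the fingers, x is the direction in which the jaws open and shut, and the axes are right-handed (so a half turn about z gives the same grasp; the last joint's range is limited). The gripper opens to 85 mm and grips with 20 to 120 N. Pads are 22 mm wide; open, the fingers measure 114 mm over their backs; the gripper's body (76 mm by 85 mm) begins 54 mm behind the grasp point. The pads swing forward as they close: fully open they stand 13 mm farther back than shut.
Start: joints at [-1.511, 0.259, 1.535, -0, 1.348, -0.203], TCP at [0.143, -0.531, 0.248] pointing down, gripper open.
Joint ranges: [-3.14, 3.14], [-0.91, 2.08], [0.19, 2.58], [-1.22, 4.36], [0.22, 2.71], [-3.12, 3.12]. Speed limits (rad/s): [2.57, 2.57, 3.14, 3.14, 3.14, 3.14].

### API

Orientations are given as a rotation vector (axis times angle).
In Python, from bench import bot gives the robot as it stands.
- The arm moves only by the tool play_rows, never from a script. Its argument "increments" is one flat list of numbers, 7 for each row, row after row: the shift along the tool's x, y, z in cm, then the turn, a rotation vector about the tool's x, y, z in rad, then the closure, from -1 (fully open) to 1 (shut), so that 0 is half open. In form: [x, y, z, ax, ay, az, jaw, x, y, z, ax, ay, az, jaw, ...]. A call has 1 to 12 rows; each row is the pose to reach, as a shift and turn from the pose measured when the call began, along the tool's axes at that moment; what a row does not reach only later rows make up. A row lasts 1/10 s, in which the tool goes at most 50 mm and 8.59 degrees, less where a joint would pass 70% of its speed; a pose out of reach is approached as far as the arm can. A call with a gripper value outside its range is refused whole. The fingers move at their own pace and stop on an object; "grip_force" is the grip in N (left out, the last holds). Time passes only in rows, so rows that repeat a pose let the fingers close. It gives the time, the measured TCP pose, the force and the opening at its end, in the units of the state.
- bot.get_state(): the state, without advancing time (a new reading comes with each control period).
- bot.read_camera(name): name is "side" or "top" or "wrist"; returns a dict with "frame" (384x512x3 uint8, red, green, blue), "vertical_fov" (degrees; the focal length in pixels is half the picture's height over the tangent of half this angle, whatever the lens; pixels are square), "cx", "cy" (the principal point, pixels), "k1" (the pictures are not rectified: a ray, as slopes to the right and down, at radius r is drawn at 1 + k1 r^2 times it, then the intrinsics apply), "view" (4x4, takes a point from world to camera coordinates). Camera axes: x right, y up, looking along -z (the intrinsics and any distortion apply to the point x, -y, -z); pixel columns grow to the right and rows downward; lengths in m; the calibration is good to about 2 mm. A picture is of the moment at which its call begins. There is no depth.
- bot.sign_off(): hands the job in, once; it reports no verdict.
The state is a dict: "time_s": time; "joints": joint angles; "qd": joint speeds; "joint_efforts": joint torques, N m; "tool_pos": TCP position; "orientation": TCP orientation; "wrist_force": force on the tool from outside, world axes, zero at the start; "moment": the same for the moment, N m; "width": finger opening in m.
Only numpy, scipy, OpenCV 4.12 (cv2) and the standard library are available. Lean on these libraries where they do the work, as an engineer would, in place of code of your own. Each camera call takes 0.05 s, during which the arm holds its last target. There are 200 camera calls.

### The job

Put away the four loose pieces of stock: stand the wire spool in the cardboard tray that already holds a spool and the bead jar upright in the tray that already holds a jar, without knocking over or shoving along the ones already there. Stand the two bead cases upright in the wooden rack, their broad faces towards the end wall, the larger against the end wall and the smaller next to it, then slide the rack's stop up snug so that the cases are held against the wall without gaps.

Things in the scene. Friction and masses are not known exactly. Their poses are not given: they have to be found in the camera images.
- case_large: Larger bead case, loose: a flat grey plastic box with a pattern of small beads on both broad faces, standing upright on the table. 62 mm wide (its x), 26 mm thick (its y), 100 mm tall (z up); origin at the centre of its underside; about 0.16 kg. It looks the same after a half turn.
- case_small: Smaller bead case, loose: same make, 46 mm wide (its x), 26 mm thick (its y), 75 mm tall (z up); stands upright on the table; origin at the centre of its underside; about 0.1 kg.
- spool: Loose spool of wire: white round flanges 56 mm in diameter at both ends with bright wire wound between them, dark centre hole, 60 mm tall, standing on a flange on the table (its sides can be gripped as a plain cylinder 56 mm in diameter). Axis z up, origin at the centre of its underside; about 0.2 kg.
- jar: Loose bead jar: a plain cylinder 44 mm in diameter and 64 mm tall, clear with brass-coloured beads and an 18 mm high black screw cap, standing on the table. Axis z up, origin at the centre of its underside; about 0.15 kg.
- tray_spool: The spools' tray: fixed open cardboard tray, 96 mm (its x) by 170 mm (its y) outside, walls 5 mm thick and 20 mm high in all, inner floor 5 mm above the table. Origin at the centre of its underside, on the table. A spool already stands in its -y half, centred near y = -40 mm; the +y half is free.
- tray_jar: The jars' tray: fixed, the same as the spools' tray in every size, but a jar already stands in its -y half, centred near y = -40 mm; the +y half is free.
- sample_spool: The spool already standing in the spools' tray; same size and look as the loose spool, origin at the centre of its underside. It stays there.
- sample_jar: The jar already standing in the jars' tray; same size and look as the loose jar, origin at the centre of its underside. It stays there.
- rack: Fixed wooden rack, 96 mm (its x) by 232 mm (its y), origin at the centre of its underside, on the table. Inner floor 8 mm above table; side rails along y, 84 mm apart inside, tops 28 mm above table. End wall at +y: inner face at y = +100 mm, top 58 mm above table. The stop comes from -y. Cases stand between stop and wall, their thickness along the rack's y.
- stop (a joint): Slide of the rack's wooden stop, in m, 0 to 0.12, growing towards the end wall. Front face of its plate (78 mm wide, top 59 mm above table) at rack y = -40 mm + value; both cases fill the gap at 0.088. Behind the plate an upright grip tab, 16 mm (rack x) by 30 mm (rack y), 18 to 80 mm above table, centred at rack x = 0, y = -66 mm + value. Friction 1.5 N, no spring: stays where left.
Not all that is in view belongs to the job. Leave any black or blue look-alike of the tray_jar alone.

How it is judged:
By the outcome, as a careful person would: the job done as asked, in the order asked, and still so for the second after the job is handed in, with the robot touching nothing.
It also fails if it takes over 112 s, if anything falls off the work surface, if the arm or the gripper's body presses on something with over 40 N, if the wrist force passes 120 N, or if a joint passes its speed limit or range.

## Working session

There is one attempt and no reset: what is moved stays moved. The work goes in short steps, Python scripts to look and compute and a tool call to move; the robot and the scene stay as the last step left them, time stands still between calls to the robot, and variables do not carry over. Pictures are saved under pics/ and viewed, about 12 in all and at most 16, crops included, and the job is handed in when it is done.

Besides the shell and the picture viewer there is one more tool, called after ">>>" as a command line: name --argument value ..., lists and objects as JSON in quotes. play_rows: Moves the arm, as the interface text tells. Its arguments: {"type":"object","properties":{"increments":{"type":"array"},"grip_force":{"type":"number"}},"required":["increments"]}

```bash
mkdir -p pics; ls
cat > h.py <<'E'
import numpy as np, cv2
from scipy.spatial.transform import Rotation as R
from bench import bot
def cam(n,save=None):
    c=bot.read_camera(n)
    if save: cv2.imwrite('pics/'+save+'.png',c['frame'][:,:,::-1])
    return c
def K(c):
    f=c['frame'].shape[0]/2/np.tan(np.radians(c['vertical_fov'])/2)
    return f
def ray(c,u,v):
    f=K(c); xd=np.array([(u-c['cx'])/f,(v-c['cy'])/f]); x=xd.copy()
    for _ in range(30): x=xd/(1+c['k1']*(x@x))
    V=np.array(c['view']); Rw=V[:3,:3].T; o=-Rw@V[:3,3]
    return o,Rw@np.array([x[0],-x[1],-1])
def plane(c,u,v,z):
    o,d=ray(c,u,v); return o+d*(z-o[2])/d[2]
def proj(c,p):
    V=np.array(c['view']); q=V[:3,:3]@np.asarray(p,float)+V[:3,3]
    x=np.array([q[0],-q[1]])/-q[2]; x=x*(1+c['k1']*(x@x)); f=K(c)
    return x*f+[c['cx'],c['cy']]
def st():
    s=bot.get_state(); return s
def totool(p,yaw=None,s=None):
    """TCP target p (world) -> tool-frame shift cm ; yaw = world dir angle of tool x"""
    s=s or st(); Rt=R.from_rotvec(s['orientation'])
    d=Rt.inv().apply(np.array(p)-s['tool_pos'])*100
    out=[np.round(d,2)]
    if yaw is not None:
        T=R.from_matrix(np.array([[np.cos(yaw),np.sin(yaw),0],[np.sin(yaw),-np.cos(yaw),0],[0,0,-1]]).T)
        out.append(np.round((Rt.inv()*T).as_rotvec(),3))
    return out
E
python3 - <<'E'
from h import *
s=st(); print({k:np.round(v,3) for k,v in s.items()}); print(R.from_rotvec(s['orientation']).as_matrix().round(3))
for n in('top','side','wrist'):
    c=cam(n,n+'0'); print(n,c['vertical_fov'],c['k1'],c['cx'],c['cy'],np.linalg.inv(c['view']).round(3).tolist())
a=[cv2.imread(f'pics/{n}0.png') for n in('top','side')]
for n,i in zip(('top','side'),a): cv2.imwrite(f'pics/{n}0b.png',cv2.resize(i,(800,600),interpolation=cv2.INTER_CUBIC))
E
```

```text
pics
{'time_s': np.float64(0.0), 'joints': array([-1.511,  0.259,  1.536, -0.   ,  1.348, -0.203]), 'qd': array([ 0.002, -0.001,  0.002,  0.   , -0.001, -0.001]), 'joint_efforts': array([ 0.0000e+00, -4.4603e+01, -2.9058e+01, -0.0000e+00,  1.2000e-02,
        0.0000e+00]), 'tool_pos': array([ 0.143, -0.531,  0.247]), 'orientation': array([-2.492e+00,  1.910e+00,  2.000e-03]), 'wrist_force': array([-0.568,  0.325, -0.466]), 'moment': array([-0.027, -0.008, -0.007]), 'width': np.float64(0.086)}
[[ 0.26  -0.966 -0.   ]
 [-0.966 -0.26   0.002]
 [-0.002 -0.    -1.   ]]
top 54.75105439954475 0.02391251035278499 254.2602474561305 185.3138032240313 [[-0.024, 0.994, -0.105, 0.3], [-0.999, -0.026, -0.02, -0.079], [-0.023, 0.105, 0.994, 0.982], [0.0, 0.0, 0.0, 1.0]]
side 52.91848369121231 -0.06571786691881817 260.7646379781005 183.81518110773018 [[-0.771, 0.419, -0.479, -0.147], [-0.637, -0.521, 0.568, 0.55], [-0.012, 0.743, 0.669, 0.801], [0.0, 0.0, 0.0, 1.0]]
wrist 68.59511539824645 0.0017921178534688362 254.31218856324207 193.25259351883517 [[0.261, 0.919, 0.295, 0.219], [-0.965, 0.249, 0.078, -0.509], [-0.002, -0.305, 0.952, 0.373], [0.0, 0.0, 0.0, 1.0]]
```

View pics/top0b.png

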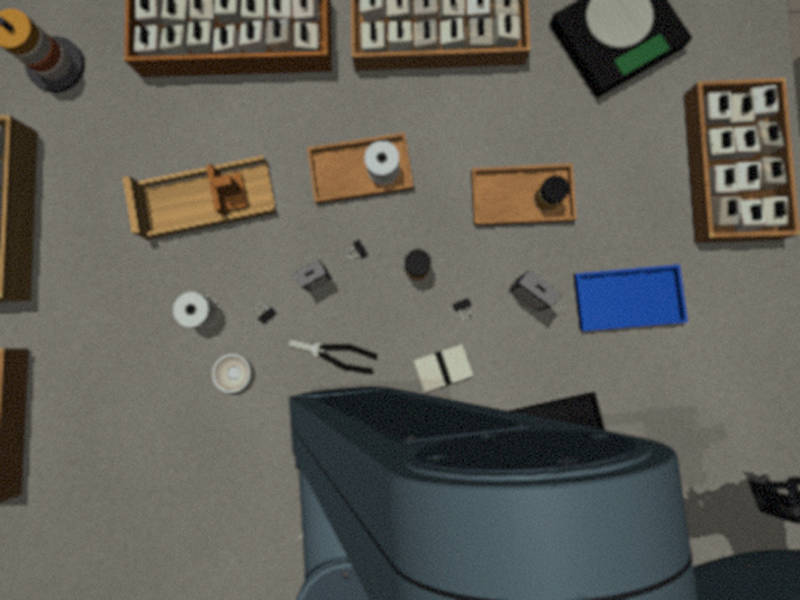

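View pics/side0b.png

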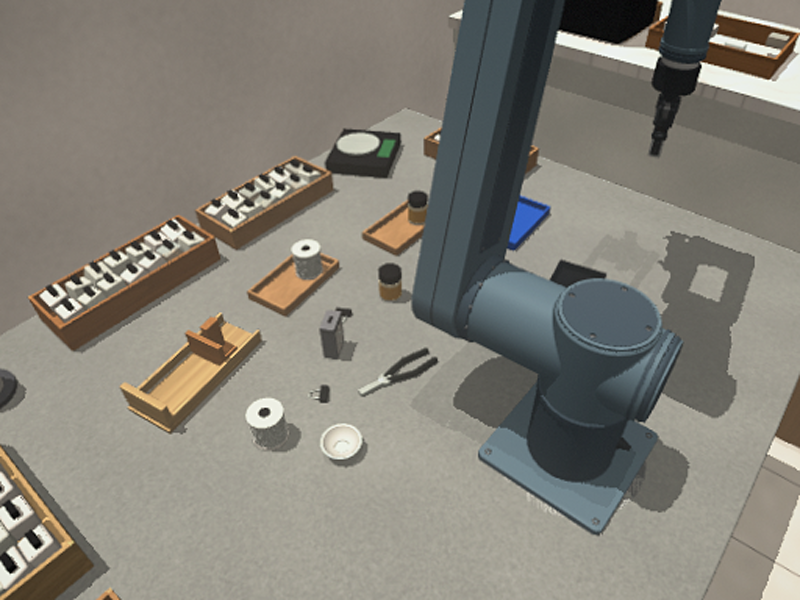

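The top view shows these, in 800x600 pixels:
- **Rack:** (200,197), end wall at the left (+y), stop at (228,190).
- **Trays:** spool tray (360,168), jar tray (523,195). The blue tray (630,298) and the black one (560,410) are look-alikes to leave alone.
- **Loose spool:** (190,309). The look-alikes are the sample spool (381,158) and the white bowl (232,374).
- **Loose jar:** (418,264). The look-alike is the sample jar (553,190).
- **Cases:** (315,275) and (537,288). I need to measure which is the larger.
- **Distractors:** the small clips, the pliers and the notebook.

Next is a closer look through the wrist camera.

Run:
```python
from h import *
c=cam('top')
for n,u,v,z in [('rackwall',132,205,.058),('rack',200,197,.02),('stop',228,190,.07),('trS',360,168,.02),('trJ',523,195,.02),('sS',381,158,.065),('sJ',553,190,.069),('caseA',313,270,.075),('caseB',535,283,.1),('spool',190,309,.06),('jar',418,264,.064)]:
    print(n,plane(c,u*.64,v*.64,z).round(3))
print(totool([.43,.06,.40],yaw=-np.pi/2), totool([.43,.06,.40],yaw=np.pi/2))
s=st();Rt=R.from_rotvec(s['orientation']);cw=np.linalg.inv(cam('wrist')['view']);print(Rt.inv().apply(cw[:3,3]-s['tool_pos']), (Rt.inv().as_matrix()@cw[:3,:3]).round(3))
i=cv2.imread('pics/top0.png')[80:260,70:450]; cv2.imwrite('pics/crop1.png',cv2.resize(i,None,fx=2.1,fy=2.1,interpolation=cv2.INTER_CUBIC))
```

```text
rackwall [0.548 0.371 0.058]
rack [0.569 0.274 0.02 ]
stop [0.565 0.21  0.07 ]
trS [ 0.612 -0.     0.02 ]
trJ [ 0.556 -0.275  0.02 ]
sS [ 0.613 -0.039  0.065]
sJ [ 0.55  -0.313  0.069]
caseA [0.43  0.073 0.075]
caseB [ 0.398 -0.271  0.1  ]
spool [0.375 0.273 0.06 ]
jar [ 0.437 -0.094  0.064]
[array([-49.61, -43.08, -15.16]), array([-0.   ,  0.001,  0.263])] [array([-49.61, -43.08, -15.16]), array([-2.000e-03, -0.000e+00, -2.879e+00])]
[-0.00159126 -0.07954914 -0.12538233] [[ 1.    -0.001  0.   ]
 [-0.001 -0.952 -0.305]
 [ 0.     0.305 -0.952]]
```

View pics/crop1.png

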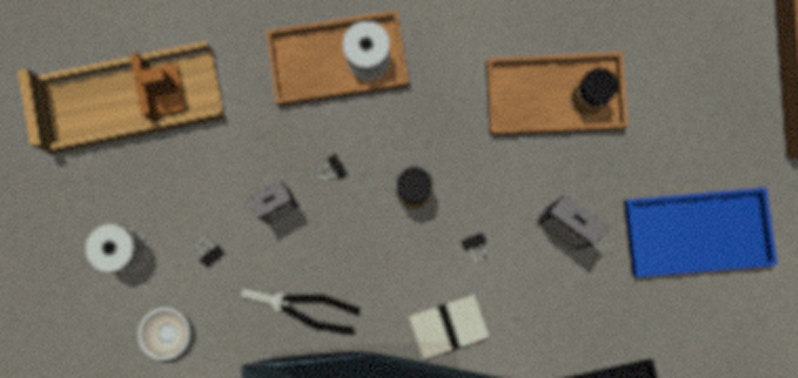

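Case A at (272,198) in the crop is the smaller one. Case B at (575,220) is the larger. Moving to an overview pose.

>>> play_rows --increments '[0, 0, -9, 0, 0, 0.1, -1, -20, -12, -9, 0, 0, 0.26, -1, -46.5, -46, -9, 0, 0, 0.263, -1, -46.5, -46, -9, 0, 0, 0.263, -1, -46.5, -46, -9, 0, 0, 0.263, -1, -46.5, -46, -9, 0, 0, 0.263, -1, -46.5, -46, -9, 0, 0, 0.263, -1, -46.5, -46, -9, 0, 0, 0.263, -1, -46.5, -46, -9, 0, 0, 0.263, -1, -46.5, -46, -9, 0, 0, 0.263, -1, -46.5, -46, -9, 0, 0, 0.263, -1, -46.5, -46, -9, 0, 0, 0.263, -1]'

```text
time_s: 1.45
tool_pos: [0.4121, -0.0524, 0.3332]
orientation: [-2.221, 2.221, -0.001]
wrist_force: [1.1, -0.5, -0.2]
width: 0.0852
```

>>> play_rows --increments '[0, 0, 0, 0, 0, 0, -1, 0, 0, 0, 0, 0, 0, -1]'

```text
time_s: 1.65
tool_pos: [0.4122, -0.0511, 0.3331]
orientation: [-2.226, 2.217, -0.001]
wrist_force: [0.2, -0.5, -0.7]
width: 0.0855
```

Run:
```python
from h import *
s=st();print(s['time_s'],s['tool_pos'],R.from_rotvec(s['orientation']).as_matrix().round(3).tolist())
c=cam('wrist','w1');print(totool([.46,.02,.34],yaw=-np.pi/2))
print(np.linalg.inv(c['view'])[:3,3])
cv2.imwrite('pics/w1b.png',cv2.resize(cv2.imread('pics/w1.png'),(800,600),interpolation=cv2.INTER_CUBIC))
```

```text
1.65 [ 0.41224513 -0.05114556  0.33312492] [[0.004, -1.0, 0.0], [-1.0, -0.004, -0.0], [0.0, -0.0, -1.0]]
[array([-7.22, -4.82, -0.7 ]), array([-0.   , -0.   ,  0.002])]
[ 0.49126775 -0.04890494  0.45851487]
```

View pics/w1b.png

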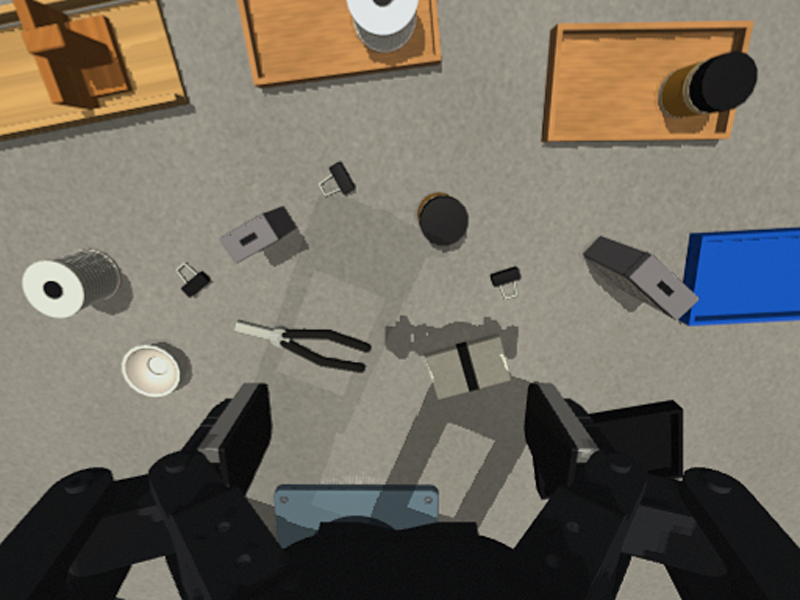

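Run:
```python
from h import *
i=cv2.imread('pics/w1.png'); h=cv2.cvtColor(i,cv2.COLOR_BGR2LAB)
for n,u,v in [('smalltop',245,232),('smalltop2',232,245),('smallside',280,220),('largetop',650,275),('largetop2',680,300),('largeside',615,255),('bg',350,240),('bg2',560,200),('shadow',300,243)]:
    u=int(u*.64);v=int(v*.64);print(n,i[v-1:v+2,u-1:u+2].mean((0,1)).round(),h[v-1:v+2,u-1:u+2].mean((0,1)).round())
a=i[125:180,135:200];b=i[145:210,365:450]
A=cv2.resize(a,(65*6,55*6),interpolation=cv2.INTER_CUBIC);B=cv2.resize(b,(0,0),fx=4.8,fy=4.8,interpolation=cv2.INTER_CUBIC)
o=np.zeros((330,800,3),np.uint8);o[:330,:390]=A;o[:312,392:800]=B;cv2.imwrite('pics/cases.png',o)
```

```text
smalltop [129. 132. 137.] [142. 130. 130.]
smalltop2 [128. 129. 135.] [139. 130. 129.]
smallside [40. 40. 41.] [ 41. 129. 128.]
largetop [125. 127. 133.] [137. 129. 130.]
largetop2 [124. 126. 131.] [136. 129. 130.]
largeside [54. 54. 56.] [ 58. 129. 128.]
bg [119. 131. 134.] [140. 127. 135.]
bg2 [135. 147. 151.] [156. 127. 135.]
shadow [75. 83. 85.] [ 90. 127. 133.]
```

View pics/cases.png

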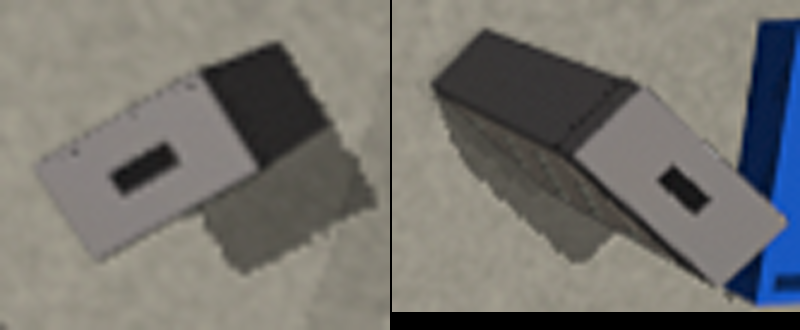

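>>> play_rows --increments '[-5, -4, 0, 0, 0, 0, -1, -10, -8, 0, 0, 0, 0, -1, -15, -11, 0, 0, 0, 0, -1, -17, -13, 0, 0, 0, 0, -1, -17, -13, 0, 0, 0, 0, -1, -17, -13, 0, 0, 0, 0, -1, -17, -13, 0, 0, 0, 0, -1, -17, -13, 0, 0, 0, 0, -1]'

```text
time_s: 2.5
tool_pos: [0.541, 0.1156, 0.3332]
orientation: [2.22, -2.222, 0.001]
wrist_force: [1.2, 0.1, -0.1]
width: 0.0855
```

Run:
```python
from h import *
s=st();print(s['time_s'],s['tool_pos'],abs(s['qd']).max())
c=cam('wrist','w2');print(np.linalg.inv(c['view'])[:3,3])
np.save('w2.npy',c,allow_pickle=True)
cv2.imwrite('pics/w2b.png',cv2.resize(cv2.imread('pics/w2.png'),(800,600),interpolation=cv2.INTER_CUBIC))
```

```text
2.5 [0.54099631 0.1156462  0.33321179] 0.004637308004962418
[0.62009683 0.11756137 0.45857644]
```

View pics/w2b.png

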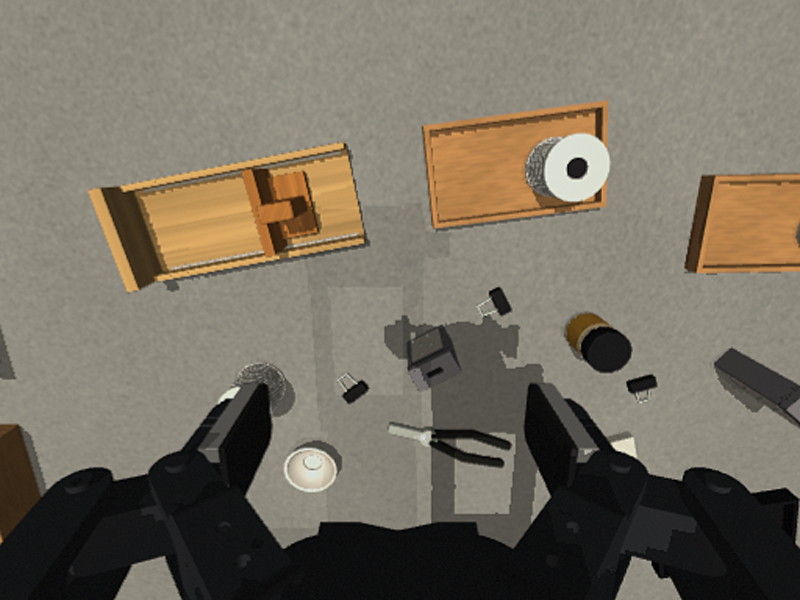

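The large crop confirms the case tops (62 vs 46 mm are to be checked numerically). Next I zoom in on the rack and compute.

```bash
cat > m.py <<'E'
from h import *
c2=np.load('w2.npy',allow_pickle=True).item()
def at(pos,Rm,c=c2,tp=np.array([0.54099631,0.1156462,0.33321179]),rv=[2.22,-2.222,.001]):
    T=np.eye(4);T[:3,:3]=R.from_rotvec(rv).as_matrix();T[:3,3]=tp
    X=np.linalg.inv(T)@np.linalg.inv(c['view']); N=np.eye(4);N[:3,:3]=Rm;N[:3,3]=pos
    d=dict(c);d['view']=np.linalg.inv(N@X);return d
c1=at([0.41224513,-0.05114556,0.33312492],np.array([[.004,-1,0],[-1,-.004,0],[0,0,-1]]))
E
python3 - <<'E'
from m import *
print(np.linalg.inv(c1['view'])[:3,3])
def quad(c,pts,z):
    P=np.array([plane(c,u,v,z)[:2] for u,v in pts]); e=np.roll(P,-1,0)-P
    print('ctr',P.mean(0).round(4),'len',np.linalg.norm(e,axis=1).round(4),'ang',np.degrees(np.arctan2(e[:,1],e[:,0])).round(1));return P
S=np.array([(38,163),(203,70),(258,170),(98,262)])/6+[134.6,124.6]
L=np.array([(181,155),(253,88),(395,220),(330,287)])/4.8+[364.6,144.6]
print('small');quad(c1,S,.075);print('large');quad(c1,L,.1)
i1=cv2.imread('pics/w1.png');i2=cv2.imread('pics/w2.png')
# spool flange, jar cap
g=i1.min(2)
m=(g>170).astype(np.uint8);m[:, 60:]=0
def big(m,roi=None):
    cs,_=cv2.findContours(m,cv2.RETR_EXTERNAL,cv2.CHAIN_APPROX_NONE);return max(cs,key=cv2.contourArea)
e=cv2.fitEllipse(cv2.convexHull(big(m)));print('spool ell',e,plane(c1,*e[0],.06).round(4))
m=np.zeros_like(m);m[115:165,262:305]=(i1[115:165,262:305].max(2)<50);e=cv2.fitEllipse(cv2.convexHull(big(m)));print('jar ell',e,plane(c1,*e[0],.064).round(4))
def tray(c,i,x0,x1,y0,y1,z=.02):
    hs=cv2.cvtColor(i,cv2.COLOR_BGR2HSV);m=((hs[...,0]<20)&(hs[...,1]>90)).astype(np.uint8);n=np.zeros_like(m);n[y0:y1,x0:x1]=m[y0:y1,x0:x1]
    k=big(n)[:,0,:];P=np.array([plane(c,u,v,z)[:2] for u,v in k],np.float32);r=cv2.minAreaRect(P*1000);print('tray',r)
tray(c2,i2,265,395,60,150); tray(c1,i1,340,490,0,100)
m=np.zeros(i2.shape[:2],np.uint8);m[75:140,335:395]=(i2[75:140,335:395].min(2)>170);e=cv2.fitEllipse(cv2.convexHull(big(m)));print('sampleS',e,plane(c2,*e[0],.065).round(4))
m=np.zeros(i1.shape[:2],np.uint8);m[20:80,430:490]=(i1[20:80,430:490].max(2)<50);e=cv2.fitEllipse(cv2.convexHull(big(m)));print('sampleJ',e,plane(c1,*e[0],.069).round(4))
cv2.imwrite('pics/rack.png',cv2.resize(i2[85:190,50:242],None,fx=4,fy=4,interpolation=cv2.INTER_CUBIC))
E
```

```text
[ 0.49133759 -0.0489545   0.45849054]
small
ctr [0.4262 0.0807] len [0.0447 0.0248 0.0444 0.0255] ang [ -61.9 -154.8  119.1   26. ]
large
ctr [ 0.3903 -0.2751] len [0.0248 0.0591 0.0243 0.0615] ang [ -41.1 -128.7  144.7   51.7]
spool ell ((33.36478805541992, 184.7222442626953), (32.62584686279297, 41.941925048828125), 126.8439712524414) [0.375  0.2758 0.06  ]
jar ell ((283.3072509765625, 140.69419860839844), (30.2257080078125, 31.690452575683594), 177.59063720703125) [ 0.4415 -0.0893  0.064 ]
tray ((614.616943359375, 4.2649383544921875), (96.66224670410156, 171.2095947265625), 7.20644998550415)
tray ((559.1954345703125, -269.9827880859375), (96.89614868164062, 175.42898559570312), 0.9352596402168274)
sampleS ((368.7364501953125, 106.50027465820312), (40.436527252197266, 44.7557258605957), 31.539722442626953) [ 0.6154 -0.0355  0.065 ]
sampleJ ((462.4974670410156, 52.19392776489258), (34.466888427734375, 47.33152389526367), 53.89927291870117) [ 0.5527 -0.3087  0.069 ]
```

View pics/rack.png

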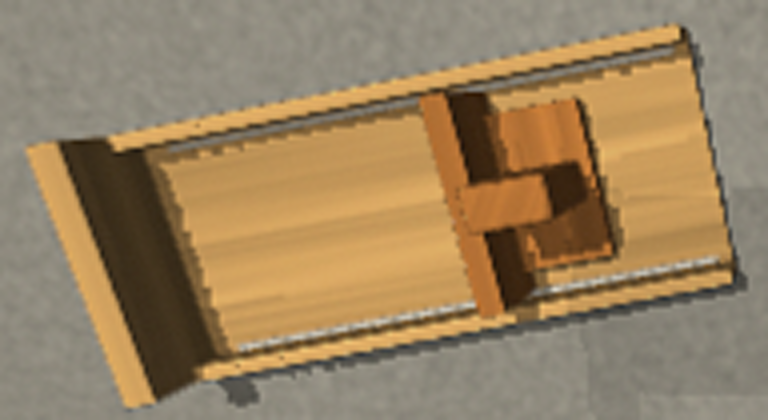

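Run:
```python
from m import *
q=lambda x,y,z:plane(c2,x/4+49.6,y/4+84.6,z)[:2]
A=q(682,26,.028);B=q(733,282,.028);A2=q(110,137,.028);B2=q(200,378,.028)
a=[np.degrees(np.arctan2(*(-(p-r))[[0]],(p-r)[1])) for p,r in((A2,A),(B2,B))]
print('rail yaw',np.ravel(a),'width',np.linalg.norm(A-B))
W=[q(28,150,.058),q(125,407,.058),q(60,142,.058),q(155,402,.058)]
w=W[2]-W[3];print('wall yaw',np.degrees(np.arctan2(w[1],w[0])),np.linalg.norm(w),np.linalg.norm(W[0]-W[1]),np.linalg.norm(W[0]-W[2]))
pl=[q(420,97,.059),q(480,317,.059)];v=pl[0]-pl[1];print('plate yaw',np.degrees(np.arctan2(v[1],v[0])),np.linalg.norm(v))
yaw=np.radians(np.mean(np.ravel(a)));ex=np.array([np.cos(yaw),np.sin(yaw)]);ey=np.array([-ex[1],ex[0]])
end=(A+B)/2; wi=(W[2]+W[3])/2
for n,p in(('end',end),('wallin',wi),('wallout',(W[0]+W[1])/2),('plate',sum(pl)/2),('A2B2',(A2+B2)/2)):print(n,p.round(4),(p@ex).round(4),(p@ey).round(4))
t=sum(q(x,y,.08) for x,y in((463,183),(545,175),(553,215),(470,230)))/4;print('tab',t,t@ex,t@ey)
```

```text
rail yaw [10.28700313 10.22298269] width 0.09404917631266888
wall yaw 9.648585486925446 0.09453811157515453 0.09381538342094481 0.011884564385765212
plate yaw 9.974380974751867 0.07713202868225777
end [0.5899 0.1585] 0.6087 0.0509
wallin [0.5509 0.3709] 0.6081 0.2669
wallout [0.5486 0.3824] 0.6079 0.2786
plate [0.5744 0.2462] 0.6091 0.14
A2B2 [0.5515 0.3707] 0.6087 0.2665
tab [0.57986516 0.22036908] 0.6098340709675663 0.11361573568352398
```

Run:
```python
from m import *
print(totool([.390,-.275,.22],np.radians(51.5)))
for n,u,v,z in(('blueTL',690,235,.02),('blueBL',684,322,.02)):print(n,plane(c1,u*.64,v*.64,z).round(3))
print('bowl',plane(c2,311*.64,467*.64,.03).round(3))
```

```text
[array([39.1 , 15.06, 11.36]), array([ 1.000e-03, -1.000e-03, -2.471e+00])]
blueTL [ 0.422 -0.341  0.02 ]
blueBL [ 0.33  -0.354  0.02 ]
bowl [0.281 0.218 0.03 ]
```

>>> play_rows --increments '[39.1, 15, 11.3, 0, 0, -2.47, -1, 39.1, 15, 11.3, 0, 0, -2.47, -1, 39.1, 15, 11.3, 0, 0, -2.47, -1, 39.1, 15, 11.3, 0, 0, -2.47, -1, 39.1, 15, 11.3, 0, 0, -2.47, -1, 39.1, 15, 11.3, 0, 0, -2.47, -1, 39.1, 15, 11.3, 0, 0, -2.47, -1, 39.1, 15, 11.3, 0, 0, -2.47, -1, 39.1, 15, 11.3, 0, 0, -2.47, -1, 39.1, 15, 11.3, 0, 0, -2.47, -1, 39.1, 15, 11.3, 0, 0, -2.47, -1, 39.1, 15, 11.3, 0, 0, -2.47, -1]'

```text
time_s: 3.75
tool_pos: [0.3887, -0.2767, 0.2206]
orientation: [3.139, 0.113, -0.0]
wrist_force: [1.2, 0.4, 0.7]
width: 0.0855
```

Run:
```python
from m import *
print(totool([.390,-.275,.22],np.radians(51.5)))
```

```text
[array([ 0.15, -0.16,  0.06]), array([ 0.   ,  0.   , -0.827])]
```

>>> play_rows --increments '[0.1, -0.1, 0, 0, 0, -0.827, -1, 0.1, -0.1, 0, 0, 0, -0.827, -1, 0.1, -0.1, 0, 0, 0, -0.827, -1, 0.1, -0.1, 0, 0, 0, -0.827, -1, 0.1, -0.1, 0, 0, 0, -0.827, -1, 0.1, -0.1, 0, 0, 0, -0.827, -1, 0.1, -0.1, 0, 0, 0, -0.827, -1]'

```text
time_s: 4.45
tool_pos: [0.3886, -0.2761, 0.2211]
orientation: [2.829, 1.363, -0.001]
wrist_force: [-1.0, 0.3, -1.0]
width: 0.0855
```

Run:
```python
from m import *
c=cam('wrist','w3');np.save('w3.npy',c,allow_pickle=True)
print(totool([.390,-.275,.065],np.radians(51.5)),st()['tool_pos'])
print('case centre px',proj(c,[.390,-.275,.1]))
i=cv2.imread('pics/w3.png');cv2.imwrite('pics/w3b.png',cv2.resize(i,(640,480)))
```

```text
[array([ 0.17,  0.02, 15.6 ]), array([ 0.001,  0.001, -0.003])] [ 0.38874606 -0.27600647  0.22104146]
case centre px [253.93648683 193.32455283]
```

View pics/w3b.png

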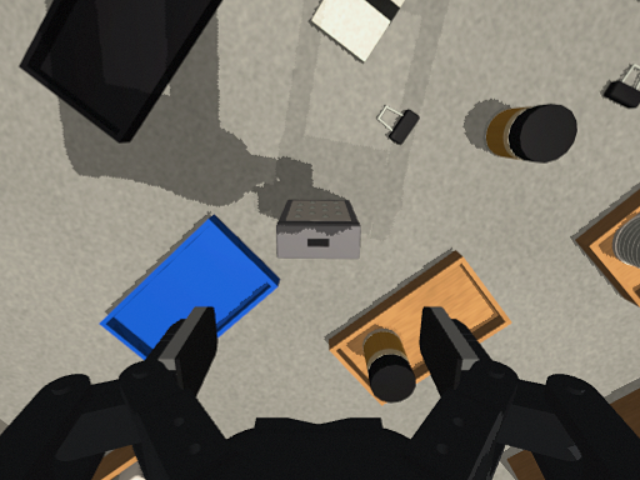

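>>> play_rows --increments '[0.2, 0, 5, 0, 0, 0, -1, 0.2, 0, 10, 0, 0, 0, -1, 0.2, 0, 14, 0, 0, 0, -1, 0.2, 0, 15.6, 0, 0, 0, -1, 0.2, 0, 15.6, 0, 0, 0, -1, 0.2, 0, 15.6, 0, 0, 0, 1, 0.2, 0, 15.6, 0, 0, 0, 1, 0.2, 0, 15.6, 0, 0, 0, 1, 0.2, 0, 15.6, 0, 0, 0, 1, 0.2, 0, 15.6, 0, 0, 0, 1, 0.2, 0, 15.6, 0, 0, 0, 1, 0.2, 0, 15.6, 0, 0, 0, 1]' --grip_force 40

```text
time_s: 5.7
tool_pos: [0.3909, -0.2758, 0.0667]
orientation: [2.827, 1.358, 0.001]
wrist_force: [-0.6, -0.3, 7.0]
width: 0.0614
```

>>> play_rows --increments '[0, 0, 0, 0, 0, 0, 1, 0, 0, 0, 0, 0, 0, 1, 0, 0, -1, 0, 0, 0, 1, 0, 0, -5, 0, 0, 0, 1, 0, 0, -10, 0, 0, 0, 1, 0, 0, -13, 0, 0, 0, 1, 0, 0, -13, 0, 0, 0, 1, 0, 0, -13, 0, 0, 0, 1]'

```text
time_s: 6.5
tool_pos: [0.3906, -0.2751, 0.1973]
orientation: [2.826, 1.358, 0.001]
wrist_force: [0.1, 0.2, -1.4]
width: 0.0614
```

Run:
```python
from m import *
s=st();print(s['width'],s['tool_pos'],totool([.5544,.3558,.20],np.radians(10.2)))
```

```text
0.06140527225912905 [ 0.39055783 -0.27514043  0.19727938] [array([ 59.49, -26.64,  -0.54]), array([ 0.006, -0.   ,  0.718])]
```

>>> play_rows --increments '[5, -2, 0, 0, 0, 0.1, 1, 59.5, -26.6, -0.5, 0, 0, 0.718, 1, 59.5, -26.6, -0.5, 0, 0, 0.718, 1, 59.5, -26.6, -0.5, 0, 0, 0.718, 1, 59.5, -26.6, -0.5, 0, 0, 0.718, 1, 59.5, -26.6, -0.5, 0, 0, 0.718, 1, 59.5, -26.6, -0.5, 0, 0, 0.718, 1, 59.5, -26.6, -0.5, 0, 0, 0.718, 1, 59.5, -26.6, -0.5, 0, 0, 0.718, 1, 59.5, -26.6, -0.5, 0, 0, 0.718, 1, 59.5, -26.6, -0.5, 0, 0, 0.718, 1, 59.5, -26.6, -0.5, 0, 0, 0.718, 1]'

```text
time_s: 7.7
tool_pos: [0.5335, 0.2782, 0.1967]
orientation: [3.123, 0.278, -0.002]
wrist_force: [0.2, -0.8, -2.6]
width: 0.0617
```

>>> play_rows --increments '[0, 0, 0, 0, 0, 0, 1]'

```text
time_s: 7.8
tool_pos: [0.5329, 0.2836, 0.1941]
orientation: [3.124, 0.286, -0.006]
wrist_force: [0.1, -1.5, -2.4]
width: 0.0619
```

Run:
```python
from m import *
s=st();print(s['time_s'],s['width'],s['tool_pos'],totool([.5544,.3558,.20],np.radians(10.2)))
```

```text
7.8 0.06187185883973964 [0.53294934 0.28358776 0.19406364] [array([ 3.42, -6.71, -0.64]), array([0.004, 0.004, 0.005])]
```

>>> play_rows --increments '[3.4, -5, -0.6, 0, 0, 0, 1, 3.4, -6.7, -0.6, 0, 0, 0, 1, 3.4, -6.7, 2, 0, 0, 0, 1, 3.4, -6.7, 4.9, 0, 0, 0, 1, 3.4, -6.7, 4.9, 0, 0, 0, 1, 3.4, -6.7, 4.9, 0, 0, 0, 1, 3.4, -6.7, 4.9, 0, 0, 0, 1]'

```text
time_s: 8.5
tool_pos: [0.5547, 0.3551, 0.1456]
orientation: [3.124, 0.285, -0.005]
wrist_force: [-0.1, -0.3, -1.8]
width: 0.0616
```

Run:
```python
from m import *
s=st();print(s['time_s'],s['tool_pos'],totool([.5544,.3558,.076],np.radians(10.2)))
c=cam('wrist','w4');np.save('w4.npy',c,allow_pickle=True)
c=cam('top','t4')
a=cv2.imread('pics/w4.png');b=cv2.imread('pics/t4.png')[80:170,70:200]
o=np.zeros((384,800,3),np.uint8);o[:300,:400]=cv2.resize(a,(400,300));o[:270,405:795]=cv2.resize(b,(390,270),interpolation=cv2.INTER_CUBIC);cv2.imwrite('pics/m4.png',o)
```

```text
8.5 [0.5546898  0.35513668 0.14561878] [array([ 0.01, -0.1 ,  6.96]), array([0.004, 0.003, 0.004])]
```

View pics/m4.png

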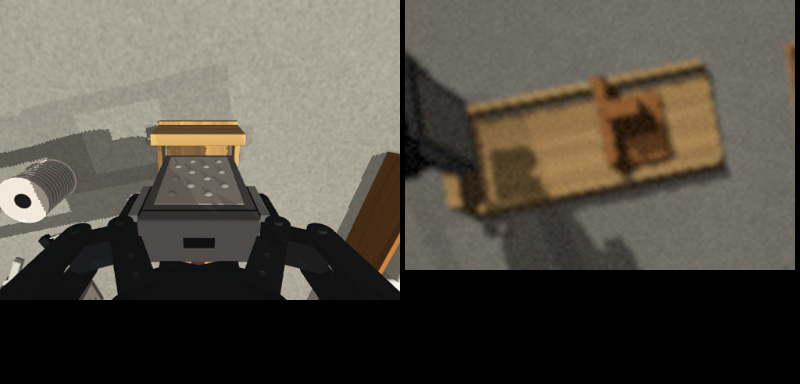

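Run:
```python
from m import *
c=np.load('w4.npy',allow_pickle=True).item()
ex=np.array([.9842,.1771]);ey=np.array([-.1771,.9842])
f=lambda u,v,z:plane(c,u*1.28,v*1.28,z)[:2]
for n,u,v,z in(('wall top in',198,145,.058),('wall top out',198,135,.058),('case bottom',203,156,.079),('case top edge',200,213,.179),('bl',165,156,.079),('br',243,156,.079),('wl',151,145,.058),('wr',245,145,.058)):
    p=f(u,v,z);print(n,(p@ex-.6087).round(4),(p@ey-.1669).round(4))
i=cv2.imread('pics/w4.png');print([int(x) for x in i[150:215:1,270].mean(1)])
```

```text
wall top in 0.0003 0.1021
wall top out 0.0003 0.1124
case bottom 0.0051 0.0977
case top edge 0.0021 0.1036
bl -0.03 0.0975
br 0.042 0.0979
wl -0.0471 0.1018
wr 0.0477 0.1024
[152, 152, 153, 140, 78, 109, 164, 164, 164, 151, 54, 67, 71, 68, 65, 64, 66, 69, 69, 67, 66, 92, 155, 175, 172, 173, 173, 172, 171, 170, 168, 168, 167, 165, 165, 162, 145, 158, 158, 159, 157, 158, 158, 157, 158, 157, 158, 160, 148, 64, 59, 92, 100, 99, 98, 98, 99, 99, 98, 98, 99, 99, 98, 98, 99]
```

>>> play_rows --increments '[0, 0.1, 3, 0, 0, 0, 1, 0, 0.1, 5.5, 0, 0, 0, 1, 0, 0.1, 6.5, 0, 0, 0, 1, 0, 0.1, 7, 0, 0, 0, 1, 0, 0.1, 7, 0, 0, 0, 1, 0, 0.1, 7.1, 0, 0, 0, 1, 0, 0.1, 7.1, 0, 0, 0, 1]'

```text
time_s: 9.3
tool_pos: [0.5558, 0.3545, 0.0767]
orientation: [3.125, 0.286, 0.001]
wrist_force: [-0.3, 0.1, -2.6]
width: 0.0616
```

>>> play_rows --increments '[0, 0, 0.2, 0, 0, 0, 1, 0, 0, 0.3, 0, 0, 0, 1, 0, 0, 0.3, 0, 0, 0, 1]'

```text
time_s: 9.6
tool_pos: [0.5564, 0.3548, 0.0748]
orientation: [3.126, 0.286, 0.004]
wrist_force: [-0.7, 0.2, 3.0]
width: 0.0615
```

Contact with the floor: the force turned to +3 N. Release and rise.

>>> play_rows --increments '[0, 0, 0, 0, 0, 0, -1, 0, 0, 0, 0, 0, 0, -1, 0, 0, 0, 0, 0, 0, -1, 0, 0, 0, 0, 0, 0, -1, 0, 0, 0, 0, 0, 0, -1, 0, 0, -3, 0, 0, 0, -1, 0, 0, -8, 0, 0, 0, -1, 0, 0, -13, 0, 0, 0, -1, 0, 0, -13, 0, 0, 0, -1, 0, 0, -13, 0, 0, 0, -1]'

```text
time_s: 10.6
tool_pos: [0.5568, 0.3555, 0.2068]
orientation: [3.127, 0.286, 0.01]
wrist_force: [-0.6, -0.3, -0.5]
width: 0.0855
```

Run:
```python
from m import *
s=st();print(s['time_s'],s['tool_pos'],s['width'])
c=cam('wrist','w5');np.save('w5.npy',c,allow_pickle=True)
print(totool([.4262,.0807,.20],np.radians(-61.5)))
i=cv2.imread('pics/w5.png');cv2.imwrite('pics/w5b.png',i)
```

```text
10.6 [0.55682069 0.35546535 0.2068217 ] 0.08551401900112308
[array([-17.73,  24.62,   0.5 ]), array([ 1.000e-03, -4.000e-03,  1.256e+00])]
```

View pics/w5b.png

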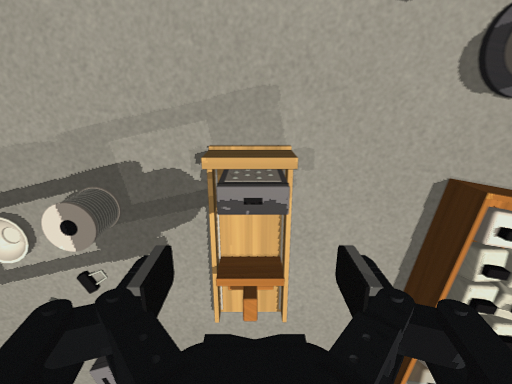

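The wrist view shows the large case upright between the rails at the wall (top face around (252,198)). Next is the small case.

>>> play_rows --increments '[-17.7, 24.6, 1, 0, 0, 1.256, -1, -17.7, 24.6, 1, 0, 0, 1.256, -1, -17.7, 24.6, 1, 0, 0, 1.256, -1, -17.7, 24.6, 1, 0, 0, 1.256, -1, -17.7, 24.6, 1, 0, 0, 1.256, -1, -17.7, 24.6, 1, 0, 0, 1.256, -1, -17.7, 24.6, 3, 0, 0, 1.256, -1, -17.7, 24.6, 3, 0, 0, 1.256, -1, -17.7, 24.6, 3, 0, 0, 1.256, -1, -17.7, 24.6, 3, 0, 0, 1.256, -1, -17.7, 24.6, 3, 0, 0, 1.256, -1]'

```text
time_s: 11.75
tool_pos: [0.4257, 0.081, 0.1739]
orientation: [2.7, -1.603, 0.002]
wrist_force: [0.6, -0.1, 0.3]
width: 0.0857
```

Run:
```python
from m import *
s=st();print(s['time_s'],s['tool_pos'],s['width'],totool([.4262,.0807,.06],np.radians(-61.5)))
c=cam('wrist','w6');np.save('w6.npy',c,allow_pickle=True)
e=proj(c,[.4262,.0807,.075]);print(e)
i=cv2.imread('pics/w6.png');l=cv2.cvtColor(i,cv2.COLOR_BGR2LAB).astype(int)
u,v=int(e[0]),int(e[1]);w=l[v-60:v+60,u-70:u+70]
m=((abs(w[...,1]-130)<=1)&(w[...,2]<133)&(w[...,2]>126)&(w[...,0]>90)).astype(np.uint8)
m=cv2.morphologyEx(m,cv2.MORPH_OPEN,np.ones((3,3)))
cs,_=cv2.findContours(m,0,1);k=max(cs,key=cv2.contourArea)[:,0,:]+[u-70,v-60]
P=np.array([plane(c,*q,.075)[:2]*1000 for q in k],np.float32);print(cv2.minAreaRect(P),k.min(0),k.max(0))
# large case top, from w5
c5=np.load('w5.npy',allow_pickle=True).item();i=cv2.imread('pics/w5.png')
ex=np.array([.9842,.1771]);ey=np.array([-.1771,.9842])
print([int(x) for x in i[165:222,240].mean(1)])
for v in(184,188,214):p=plane(c5,252,v,.108)[:2];print(v,p@ey-.1669,p@ex-.6087)
```

```text
11.75 [0.42567169 0.08095674 0.17392843] 0.08569238355022867 [array([ 0.03, -0.04, 11.39]), array([ 0.001, -0.002,  0.002])]
[256.10088356 201.75734186]
((426.79644775390625, 82.47022247314453), (25.0074462890625, 45.01470184326172), 28.61135482788086) [228 186] [281 214]
[150, 148, 151, 144, 82, 83, 86, 87, 85, 87, 87, 87, 86, 87, 84, 97, 130, 37, 34, 46, 50, 77, 115, 123, 122, 121, 122, 121, 121, 120, 121, 120, 120, 120, 122, 113, 64, 68, 69, 69, 69, 67, 68, 69, 67, 69, 68, 68, 62, 94, 160, 167, 165, 165, 165, 165, 165]
184 0.10028845370081008 0.0021821665367626197
188 0.09683194297214653 0.002192021854762749
214 0.07357485425028767 0.0022583681758824303
```

>>> play_rows --increments '[-0.1, -0.2, 4, 0, 0, 0, -1, -0.1, -0.2, 8, 0, 0, 0, -1, -0.1, -0.2, 11.8, 0, 0, 0, -1, -0.1, -0.2, 11.8, 0, 0, 0, -1, -0.1, -0.2, 11.8, 0, 0, 0, 1, -0.1, -0.2, 11.8, 0, 0, 0, 1, -0.1, -0.2, 11.8, 0, 0, 0, 1, -0.1, -0.2, 11.8, 0, 0, 0, 1, -0.1, -0.2, 11.8, 0, 0, 0, 1, -0.1, -0.2, 11.8, 0, 0, 0, 1, -0.1, -0.2, 11.8, 0, 0, 0, 1, -0.1, -0.2, 11.8, 0, 0, 0, 1]' --grip_force 40

```text
time_s: 13.0
tool_pos: [0.429, 0.0826, 0.0582]
orientation: [-2.701, 1.604, -0.009]
wrist_force: [-0.6, 0.9, 7.5]
width: 0.0454
```

>>> play_rows --increments '[0, 0, 0, 0, 0, 0, 1, 0, 0, 0, 0, 0, 0, 1, 0, 0, -2, 0, 0, 0, 1, 0, 0, -7, 0, 0, 0, 1, 0, 0, -12, 0, 0, 0, 1, 0, 0, -15, 0, 0, 0, 1, 0, 0, -15, 0, 0, 0, 1]'

```text
time_s: 13.7
tool_pos: [0.4309, 0.0828, 0.2129]
orientation: [-2.697, 1.601, -0.023]
wrist_force: [0.6, -0.4, -1.6]
width: 0.0456
```

Run:
```python
from m import *
s=st();print(s['width'],s['tool_pos'],totool([.5605,.3262,.21],np.radians(10.2)))
```

```text
0.04560374891932768 [0.43092156 0.08281827 0.2129367 ] [array([-15.17, -23.02,   0.42]), array([-0.004, -0.016, -1.25 ])]
```

>>> play_rows --increments '[-15.2, -23.2, 0.4, 0, -0.016, -1.25, 1, -15.2, -23.2, 0.4, 0, -0.016, -1.25, 1, -15.2, -23.2, 0.4, 0, -0.016, -1.25, 1, -15.2, -23.2, 0.4, 0, -0.016, -1.25, 1, -15.2, -23.2, 0.4, 0, -0.016, -1.25, 1, -15.2, -23.2, 0.4, 0, -0.016, -1.25, 1, -15.2, -23.2, 0.4, 0, -0.016, -1.25, 1, -15.2, -23.2, 0.4, 0, -0.016, -1.25, 1, -15.2, -23.2, 0.4, 0, -0.016, -1.25, 1, -15.2, -23.2, 0.4, 0, -0.016, -1.25, 1, -15.2, -23.2, 0.4, 0, -0.016, -1.25, 1]'

```text
time_s: 14.8
tool_pos: [0.5614, 0.3271, 0.2089]
orientation: [-3.127, -0.277, -0.0]
wrist_force: [-0.7, -0.3, -0.6]
width: 0.0451
```

Run:
```python
from m import *
s=st();print(s['width'],s['tool_pos'],totool([.5596,.3282,.075],np.radians(10.2)))
c=cam('wrist','w7');np.save('w7.npy',c,allow_pickle=True)
cv2.imwrite('pics/w7b.png',cv2.resize(cv2.imread('pics/w7.png')[100:300,120:400],None,fx=2.5,fy=2.5,interpolation=cv2.INTER_CUBIC))
```

```text
0.04505714012030092 [0.56136664 0.32710175 0.20892063] [array([-0.16, -0.1 , 13.39]), array([-0.003, -0.   , -0.001])]
```

View pics/w7b.png

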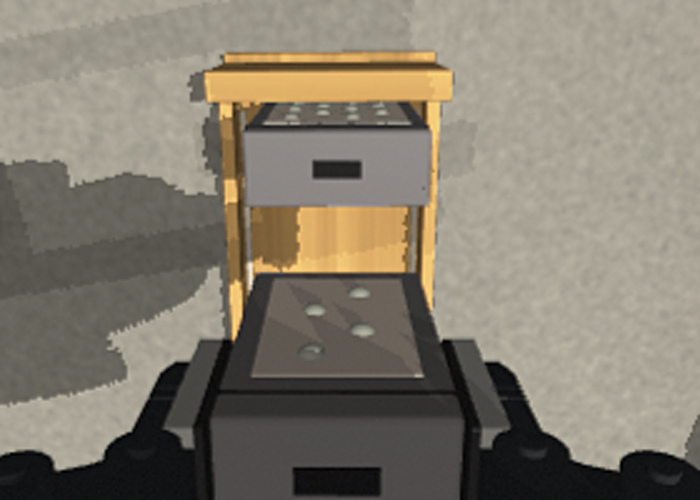

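Run:
```python
from m import *
c=np.load('w7.npy',allow_pickle=True).item()
ex=np.array([.9842,.1771]);ey=np.array([-.1771,.9842])
for n,u,v,z in(('sm bottom',343,273,.151),('sm top',337,393,.226),('lg back L',245,206,.108),('lg back R',431,206,.108),('lg front',340,127,.108),('smBL',255,274,.151),('smBR',425,274,.151)):
    p=plane(c,u/2.5+120,v/2.5+100,z)[:2];print(n,(p@ex-.6087).round(4),(p@ey-.1669).round(4))
```

```text
sm bottom 0.005 0.0653
sm top 0.0032 0.0715
lg back L -0.0272 0.0728
lg back R 0.0348 0.0728
lg front 0.0044 0.0992
smBL -0.0195 0.065
smBR 0.0279 0.065
```

>>> play_rows --increments '[-0.3, 0.1, 5, 0, 0, 0, 1, -0.3, 0.1, 10, 0, 0, 0, 1, -0.3, 0.1, 12.5, 0, 0, 0, 1, -0.3, 0.1, 13.6, 0, 0, 0, 1, -0.3, 0.1, 14, 0, 0, 0, 1, -0.3, 0.1, 14, 0, 0, 0, 1, -0.3, 0.1, 14.1, 0, 0, 0, 1]'

```text
time_s: 15.55
tool_pos: [0.5603, 0.3266, 0.0705]
orientation: [-3.125, -0.277, -0.007]
wrist_force: [-0.1, -0.0, -1.0]
width: 0.0455
```

>>> play_rows --increments '[0, 0, 0.1, 0, 0, 0, 1, 0, 0, 0.2, 0, 0, 0, 1]'

```text
time_s: 15.75
tool_pos: [0.5614, 0.327, 0.0701]
orientation: [-3.124, -0.277, -0.012]
wrist_force: [0.6, -0.1, -0.6]
width: 0.0456
```

>>> play_rows --increments '[-0.1, 0, 0.2, 0, 0, 0, 1, -0.1, 0, 0.3, 0, 0, 0, 1, -0.1, 0, 0.4, 0, 0, 0, 1, -0.1, 0, 0.4, 0, 0, 0, 1]'

```text
time_s: 16.15
tool_pos: [0.5604, 0.3269, 0.0664]
orientation: [-3.125, -0.277, -0.012]
wrist_force: [-1.5, 0.8, 1.8]
width: 0.0454
```

Touching the floor (force +1.8 N). Release and rise.

>>> play_rows --increments '[0, 0, 0, 0, 0, 0, -1, 0, 0, 0, 0, 0, 0, -1, 0, 0, 0, 0, 0, 0, -1, 0, 0, 0, 0, 0, 0, -1, 0, 0, 0, 0, 0, 0, -1, 0, 0, -3, 0, 0, 0, -1, 0, 0, -8, 0, 0, 0, -1, 0, 0, -13, 0, 0, 0, -1, 0, 0, -13, 0, 0, 0, -1, 0, 0, -13, 0, 0, 0, -1]'

```text
time_s: 17.15
tool_pos: [0.5602, 0.3265, 0.1983]
orientation: [-3.123, -0.277, -0.018]
wrist_force: [-0.7, -0.7, -0.9]
width: 0.0854
```

Run:
```python
from m import *
s=st();print(s['time_s'],s['tool_pos'],s['width'])
c=cam('wrist','w8');np.save('w8.npy',c,allow_pickle=True)
T=[.5695-.1771*-.053,.2721+.9842*-.053];print(T,totool([*T,.13],np.radians(10.2)))
cv2.imwrite('pics/w8b.png',cv2.resize(cv2.imread('pics/w8.png')[100:340,120:400],None,fx=2.5,fy=2.5,interpolation=cv2.INTER_CUBIC))
```

```text
17.15 [0.56024798 0.32647359 0.19828439] 0.08535882260694452
[0.5788863, 0.2199374] [array([ 0.02, 10.82,  6.57]), array([-0.004, -0.008, -0.001])]
```

View pics/w8b.png

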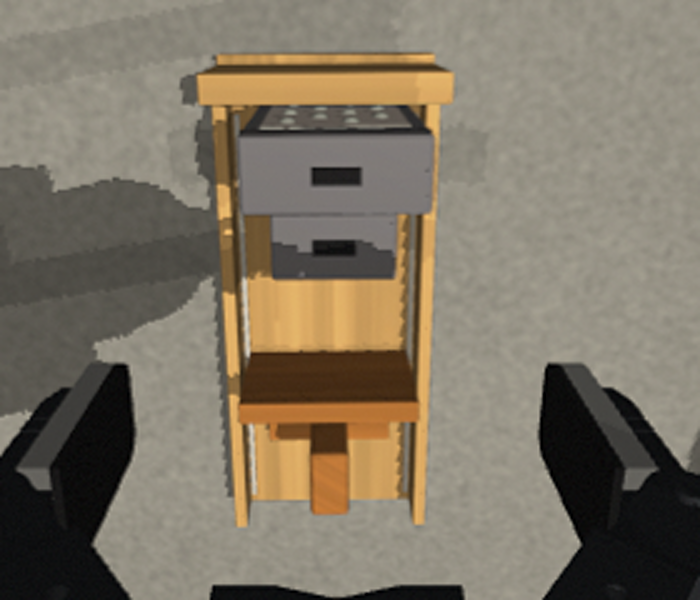

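The wrist view shows both cases upright and parallel to the wall: large top at (335,170) in the crop, small behind it at (333,245). The tab is at (330,470), so next I grip it.

>>> play_rows --increments '[0, 5, 0, 0, 0, 0, -1, 0, 10, 2, 0, 0, 0, -1, 0, 11.2, 6, 0, 0, 0, -1, 0, 11.2, 9, 0, 0, 0, -1, 0, 11.2, 12, 0, 0, 0, -1, 0, 11.2, 13.2, 0, 0, 0, -1, 0, 11.2, 13.2, 0, 0, 0, -1]'

```text
time_s: 17.9
tool_pos: [0.5774, 0.2161, 0.0603]
orientation: [-3.125, -0.277, -0.001]
wrist_force: [-0.7, 0.1, -0.4]
width: 0.0853
```

>>> play_rows --increments '[0, 0, 0, 0, 0, 0, 1, 0, 0, 0, 0, 0, 0, 1, 0, 0, 0, 0, 0, 0, 1, 0, 0, 0, 0, 0, 0, 1, 0, 0, 0, 0, 0, 0, 1, 0, 0, 0, 0, 0, 0, 1, 0, 0, 0, 0, 0, 0, 1, 0, 0, 0, 0, 0, 0, 1, 0, 0, 0, 0, 0, 0, 1, 0, 0, 0, 0, 0, 0, 1]' --grip_force 25

```text
time_s: 18.9
tool_pos: [0.5786, 0.2163, 0.0613]
orientation: [-3.125, -0.277, -0.006]
wrist_force: [4.8, 0.5, 5.9]
width: 0.0158
```

Run:
```python
from m import *
s=st();p=s['tool_pos'];print(s['time_s'],p,s['width'],s['wrist_force'].round(1))
ex=np.array([.9842,.1771]);ey=np.array([-.1771,.9842]);print(p[:2]@ex-.6087,p[:2]@ey-.1669)
print(totool([*(p[:2]+.05*ey),p[2]],np.radians(10.2)))
```

```text
18.9 [0.57863738 0.21632073 0.06132418] 0.015821493838096133 [4.8 0.5 5.9]
-0.000894688371588459 -0.05647381795514678
[array([-0.01, -5.  ,  0.02]), array([-0.004, -0.004, -0.001])]
```

>>> play_rows --increments '[0, -1, 0, 0, 0, 0, 1, 0, -2, 0, 0, 0, 0, 1, 0, -3, 0, 0, 0, 0, 1, 0, -4, 0, 0, 0, 0, 1, 0, -5, 0, 0, 0, 0, 1, 0, -5.6, 0, 0, 0, 0, 1, 0, -6, 0, 0, 0, 0, 1, 0, -6.2, 0, 0, 0, 0, 1, 0, -6.4, 0, 0, 0, 0, 1, 0, -6.6, 0, 0, 0, 0, 1, 0, -6.6, 0, 0, 0, 0, 1]'

```text
time_s: 20.0
tool_pos: [0.5667, 0.2813, 0.0614]
orientation: [-3.125, -0.277, -0.004]
wrist_force: [1.9, 0.2, 0.2]
width: 0.0153
```

```bash
cat > r.py <<'E'
from m import *
s=st();p=s['tool_pos'];ex=np.array([.9842,.1771]);ey=np.array([-.1771,.9842]);f=s['wrist_force']
print(s['time_s'],p,s['width'],'rack xy',p[:2]@ex-.6087,p[:2]@ey-.1669,'F ex,ey,z',f[:2]@ex,f[:2]@ey,f[2])
E
python3 r.py
```

```text
20.0 [0.56669527 0.28133385 0.0613905 ] 0.015275881233464732 rack xy -0.0011342867723705963 0.009627038567197876 F ex,ey,z 1.862989380719187 -0.15693395873599458 0.24820388443052957
```

>>> play_rows --increments '[0, -0.2, 0, 0, 0, 0, 1, 0, -0.35, 0, 0, 0, 0, 1, 0, -0.5, 0, 0, 0, 0, 1, 0, -0.6, 0, 0, 0, 0, 1, 0, -0.7, 0, 0, 0, 0, 1, 0, -0.7, 0, 0, 0, 0, 1]'

```text
time_s: 20.6
tool_pos: [0.5654, 0.2883, 0.0614]
orientation: [-3.125, -0.277, -0.004]
wrist_force: [2.6, -2.1, 2.2]
width: 0.0156
```

```bash
python3 r.py
```

```text
20.6 [0.56542903 0.28825337 0.06137738] 0.015563541836653285 rack xy -0.0011550768671928502 0.0166614819607199 F ex,ey,z 2.227058780890304 -2.5275532367627536 2.1752394643761175
```

>>> play_rows --increments '[0, -0.1, 0, 0, 0, 0, 1, 0, -0.2, 0, 0, 0, 0, 1, 0, -0.2, 0, 0, 0, 0, 1]'

```text
time_s: 20.9
tool_pos: [0.5652, 0.2897, 0.0614]
orientation: [-3.126, -0.277, -0.004]
wrist_force: [2.4, -5.1, 1.7]
width: 0.0152
```

>>> play_rows --increments '[0, -0.1, 0, 0, 0, 0, 1, 0, -0.2, 0, 0, 0, 0, 1, 0, -0.2, 0, 0, 0, 0, 1]'

```text
time_s: 21.2
tool_pos: [0.5652, 0.2898, 0.0614]
orientation: [-3.129, -0.277, -0.004]
wrist_force: [3.1, -11.1, 2.6]
width: 0.0155
```

```bash
python3 r.py
```

```text
21.2 [0.56518977 0.28975732 0.06140951] 0.015521255175494296 rack xy -0.001124203563045767 0.018184045454221975 F ex,ey,z 1.042226690627926 -11.461728399424207 2.6302253108198266
```

Firm stop at 74.7 mm of travel (value about 0.088, 11 N). Release the tab and rise.

>>> play_rows --increments '[0, 0, 0, 0, 0, 0, 1, 0, 0, 0, 0, 0, 0, -1, 0, 0, 0, 0, 0, 0, -1, 0, 0, 0, 0, 0, 0, -1, 0, 0, 0, 0, 0, 0, -1, 0, 0, 0, 0, 0, 0, -1, 0, 0, 0, 0, 0, 0, -1, 0, 0, -4, 0, 0, 0, -1, 0, 0, -9, 0, 0, 0, -1, 0, 0, -13, 0, 0, 0, -1, 0, 0, -13, 0, 0, 0, -1]'

```text
time_s: 22.3
tool_pos: [0.5684, 0.2909, 0.1989]
orientation: [-3.126, -0.277, -0.024]
wrist_force: [-0.2, -0.2, -0.1]
width: 0.0854
```

```bash
python3 r.py
python3 - <<'E'
from m import *
c=cam('wrist','w9');np.save('w9.npy',c,allow_pickle=True)
print(totool([.375,.275,.19],np.radians(10)),totool([.375,.275,.19],np.radians(60)))
cv2.imwrite('pics/w9b.png',cv2.resize(cv2.imread('pics/w9.png')[60:300,120:400],None,fx=2.5,fy=2.5,interpolation=cv2.INTER_CUBIC))
E
```

```text
22.3 [0.56838974 0.29086062 0.19894503] 0.08542051497461241 rack xy 0.0022205993421468007 0.018703197280574846 F ex,ey,z -0.21864179116225163 -0.11602540618131048 -0.10676667500708414
[array([-19.16,  -1.87,   0.35]), array([-0.001, -0.01 ,  0.002])] [array([-19.16,  -1.87,   0.35]), array([ 0.003, -0.01 , -0.87 ])]
```

View pics/w9b.png

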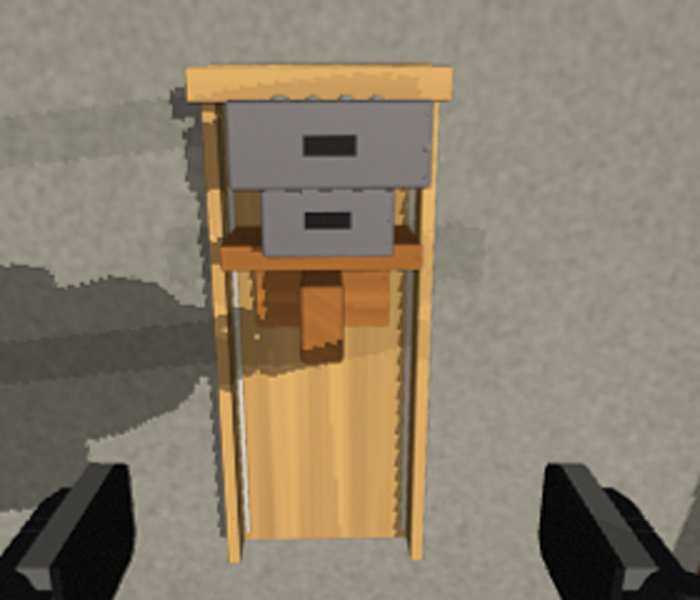

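The rack is done: stop snug, both cases flush against the wall. Next, the spool.

>>> play_rows --increments '[-5, 0, 0, 0, -0.01, 0.05, -1, -10, -1, 0.3, 0, -0.01, 0.05, -1, -15, -1.9, 0.3, 0, -0.01, 0.05, -1, -19.2, -1.9, 0.3, 0, -0.01, 0.05, -1, -19.2, -1.9, 0.3, 0, -0.01, 0.05, -1, -19.2, -1.9, 0.3, 0, -0.01, 0.05, -1, -19.2, -1.9, 0.3, 0, -0.01, 0.05, -1]'

```text
time_s: 23.05
tool_pos: [0.3755, 0.2754, 0.1903]
orientation: [-3.133, -0.199, -0.001]
wrist_force: [0.6, -0.3, 0.2]
width: 0.0855
```

```bash
cat > cyl.py <<'E'
from m import *
def cyl(c,p,z,dark,r=55):
    e=proj(c,[p[0],p[1],z]);u,v=map(int,e);i=c['frame']
    y0,x0=max(v-r,0),max(u-r,0);w=i[y0:v+r,x0:u+r];m=((w.max(2)<55) if dark else (w.min(2)>165)).astype(np.uint8)
    if not dark:m=cv2.morphologyEx(m,cv2.MORPH_OPEN,np.ones((5,5)))
    cs,_=cv2.findContours(m,0,1);cs=[k for k in cs if cv2.contourArea(k)>200]
    k=min(cs,key=lambda k:np.hypot(*(k[:,0].mean(0)+[x0,y0]-e)))
    P=np.array([plane(c,a+x0,b+y0,z)[:2]*1000 for a,b in cv2.convexHull(k)[:,0]],np.float32)
    print('exp px',e.round(),'circle',cv2.minEnclosingCircle(P),'rect',cv2.minAreaRect(P))
E
python3 - <<'E'
from cyl import *
s=st();print(s['tool_pos'],totool([.375,.2755,.038],np.radians(7.2)))
c=cam('wrist','w10');cyl(c,[.375,.2755],.06,False)
E
```

```text
[0.37548617 0.27541022 0.19028222] [array([-6.000e-02,  1.000e-02,  1.523e+01]), array([-0.002, -0.001,  0.001])]
exp px [252. 191.] circle ((375.2558288574219, 276.28851318359375), 27.688684463500977) rect ((374.4559020996094, 285.71258544921875), (54.76508712768555, 35.07485580444336), 4.036252975463867)
```

>>> play_rows --increments '[0, 0, 5, 0, 0, 0, -1, 0, 0, 10, 0, 0, 0, -1, 0, 0, 14, 0, 0, 0, -1, 0, 0, 15.2, 0, 0, 0, -1, 0, 0, 15.2, 0, 0, 0, -1, 0, 0, 15.2, 0, 0, 0, 1, 0, 0, 15.2, 0, 0, 0, 1, 0, 0, 15.2, 0, 0, 0, 1, 0, 0, 15.2, 0, 0, 0, 1, 0, 0, 15.2, 0, 0, 0, 1, 0, 0, 15.2, 0, 0, 0, 1, 0, 0, 15.2, 0, 0, 0, 1]' --grip_force 40

```text
time_s: 24.3
tool_pos: [0.377, 0.2761, 0.0395]
orientation: [-3.133, -0.198, -0.006]
wrist_force: [0.7, -0.8, 6.9]
width: 0.0554
```

>>> play_rows --increments '[0, 0, 0, 0, 0, 0, 1, 0, 0, -2, 0, 0, 0, 1, 0, 0, -7, 0, 0, 0, 1, 0, 0, -12, 0, 0, 0, 1, 0, 0, -17, 0, 0, 0, 1, 0, 0, -17, 0, 0, 0, 1, 0, 0, -17, 0, 0, 0, 1]'

```text
time_s: 25.0
tool_pos: [0.3766, 0.2758, 0.2103]
orientation: [-3.132, -0.198, -0.009]
wrist_force: [-0.6, -0.6, -2.8]
width: 0.0552
```

Run:
```python
from m import *
s=st();print(s['width'],s['tool_pos'],s['wrist_force'],totool([.6095,.0445,.20],np.radians(7.2)))
```

```text
0.05521061650327447 [0.37662104 0.27576226 0.2102827 ] [-0.5759341  -0.5941187  -2.83987652] [array([20.18, 25.88,  1.07]), array([-0.003, -0.006,  0.001])]
```

>>> play_rows --increments '[3, 4, 0, 0, 0, 0, 1, 6, 8, 0, 0, 0, 0, 1, 9, 12, 0, 0, 0, 0, 1, 12, 16, 0, 0, 0, 0, 1, 15, 20, 0, 0, 0, 0, 1, 18, 23, 0, 0, 0, 0, 1, 20.2, 25.9, 0, 0, 0, 0, 1, 20.2, 25.9, 4, 0, -0.006, 0, 1, 20.2, 25.9, 8, 0, -0.006, 0, 1, 20.2, 25.9, 10, 0, -0.006, 0, 1, 20.2, 25.9, 10, 0, -0.006, 0, 1]'

```text
time_s: 26.1
tool_pos: [0.6054, 0.045, 0.1037]
orientation: [-3.13, -0.198, 0.021]
wrist_force: [-0.4, 0.1, -2.4]
width: 0.055
```

Run:
```python
from cyl import *
s=st();print(s['width'],s['tool_pos'],totool([.6095,.0445,.045],np.radians(7.2)))
c=cam('wrist','w11');cyl(c,[.6165,-.0355],.065,False)
cv2.imwrite('pics/w11b.png',cv2.imread('pics/w11.png'))
```

```text
0.05498780958877068 [0.6054319  0.04499186 0.10368733] [array([0.47, 0.14, 5.86]), array([-0.006,  0.013,  0.   ])]Traceback (most recent call last):
  File "<stdin>", line 3, in <module>
  File "cyl.py", line 7, in cyl
    k=min(cs,key=lambda k:np.hypot(*(k[:,0].mean(0)+[x0,y0]-e)))
ValueError: min() iterable argument is empty
```

>>> play_rows --increments '[0.4, 0.1, 2, 0, 0.013, 0, 1, 0.4, 0.1, 4, 0, 0.013, 0, 1, 0.4, 0.1, 5.2, 0, 0.013, 0, 1, 0.4, 0.1, 5.6, 0, 0.013, 0, 1, 0.4, 0.1, 5.7, 0, 0.013, 0, 1, 0.4, 0.1, 5.7, 0, 0.013, 0, 1]'

```text
time_s: 26.75
tool_pos: [0.6117, 0.0447, 0.0506]
orientation: [-3.13, -0.198, -0.009]
wrist_force: [-0.5, -0.5, -1.7]
width: 0.055
```

Run:
```python
from cyl import *
s=st();print(s['width'],s['tool_pos'],s['wrist_force'],totool([.6095,.0445,.0445],np.radians(7.2)))
```

```text
0.055015854903019856 [0.61171877 0.04466557 0.05055238] [-0.48204787 -0.46609201 -1.66753638] [array([-0.23, -0.01,  0.6 ]), array([-0.005, -0.006,  0.001])]
```

>>> play_rows --increments '[-0.2, 0, 0.3, 0, -0.006, 0, 1, -0.2, 0, 0.5, 0, -0.006, 0, 1, -0.2, 0, 0.6, 0, -0.006, 0, 1, -0.2, 0, 0.6, 0, -0.006, 0, 1]'

```text
time_s: 27.15
tool_pos: [0.6099, 0.0444, 0.0446]
orientation: [-3.131, -0.198, -0.0]
wrist_force: [-0.6, 0.7, -2.7]
width: 0.0551
```

>>> play_rows --increments '[0, 0, 0.1, 0, 0, 0, 1, 0, 0, 0.2, 0, 0, 0, 1, 0, 0, 0.2, 0, 0, 0, 1]'

```text
time_s: 27.45
tool_pos: [0.6099, 0.0445, 0.0446]
orientation: [-3.131, -0.199, -0.001]
wrist_force: [-5.0, 0.9, 11.0]
width: 0.0547
```

Contact (+11 N). Release and rise.

>>> play_rows --increments '[0, 0, 0, 0, 0, 0, 1, 0, 0, 0, 0, 0, 0, -1, 0, 0, 0, 0, 0, 0, -1, 0, 0, 0, 0, 0, 0, -1, 0, 0, 0, 0, 0, 0, -1, 0, 0, 0, 0, 0, 0, -1, 0, 0, -4, 0, 0, 0, -1, 0, 0, -9, 0, 0, 0, -1, 0, 0, -14, 0, 0, 0, -1, 0, 0, -14, 0, 0, 0, -1, 0, 0, -14, 0, 0, 0, -1]'

```text
time_s: 28.55
tool_pos: [0.6106, 0.0438, 0.1863]
orientation: [-3.131, -0.199, -0.007]
wrist_force: [-0.7, 0.8, -1.1]
width: 0.0851
```

Run:
```python
from cyl import *
s=st();print(s['time_s'],s['width'],s['tool_pos'],totool([.4415,-.0893,.19],np.radians(1.2)))
c=cam('wrist','w12');cyl(c,[.6095,.0445],.065,False)
```

```text
28.55 0.085111588705669 [0.61064688 0.04381564 0.18625766] [array([-18.46,  11.07,  -0.5 ]), array([-0.004, -0.005,  0.106])]
exp px [251. 194.] circle ((610.6419677734375, 46.06986999511719), 27.628150939941406) rect ((610.12939453125, 55.9993782043457), (54.770713806152344, 33.56578063964844), 3.1072874069213867)
```

>>> play_rows --increments '[-5, 3, -0.5, 0, 0, 0.1, -1, -9, 6, -0.5, 0, -0.005, 0.106, -1, -13, 8.5, -0.5, 0, -0.005, 0.106, -1, -16.5, 10, -0.5, 0, -0.005, 0.106, -1, -18.5, 11.1, -0.5, 0, -0.005, 0.106, -1, -18.5, 11.1, -0.5, 0, -0.005, 0.106, -1, -18.5, 11.1, -0.5, 0, -0.005, 0.106, -1]'

```text
time_s: 29.3
tool_pos: [0.4395, -0.0895, 0.1875]
orientation: [-3.136, -0.03, 0.01]
wrist_force: [-0.6, -0.4, -0.4]
width: 0.0853
```

Run:
```python
from cyl import *
s=st();print(s['time_s'],s['tool_pos'],totool([.4415,-.0893,.038],np.radians(1.2)))
c=cam('wrist','w13');cyl(c,[.4415,-.0893],.064,True)
```

```text
29.3 [ 0.43948477 -0.08946037  0.18752451] [array([ 0.29,  0.07, 14.95]), array([-0.006,  0.006, -0.002])]
exp px [256. 194.] circle ((440.72052001953125, -87.43638610839844), 23.195812225341797) rect ((440.7638244628906, -87.24039459228516), (41.969818115234375, 45.58549499511719), 1.2966378927230835)
```

>>> play_rows --increments '[0.2, 0, 5, 0, 0.006, 0, -1, 0.2, 0, 10, 0, 0.006, 0, -1, 0.2, 0, 14, 0, 0.006, 0, -1, 0.2, 0, 14.9, 0, 0.006, 0, -1, 0.2, 0, 14.9, 0, 0.006, 0, -1, 0.2, 0, 14.9, 0, 0.006, 0, 1, 0.2, 0, 14.9, 0, 0.006, 0, 1, 0.2, 0, 14.9, 0, 0.006, 0, 1, 0.2, 0, 14.9, 0, 0.006, 0, 1, 0.2, 0, 14.9, 0, 0.006, 0, 1, 0.2, 0, 14.9, 0, 0.006, 0, 1, 0.2, 0, 14.9, 0, 0.006, 0, 1]' --grip_force 35

```text
time_s: 30.55
tool_pos: [0.4425, -0.0889, 0.0405]
orientation: [-3.138, -0.032, -0.006]
wrist_force: [-0.6, 1.0, 7.0]
width: 0.0432
```

>>> play_rows --increments '[0, 0, 0, 0, 0, 0, 1, 0, 0, 0, 0, 0, 0, 1, 0, 0, -2, 0, 0, 0, 1, 0, 0, -7, 0, 0, 0, 1, 0, 0, -12, 0, 0, 0, 1, 0, 0, -15, 0, 0, 0, 1, 0, 0, -15, 0, 0, 0, 1]'

```text
time_s: 31.25
tool_pos: [0.4445, -0.0908, 0.1953]
orientation: [3.141, 0.032, 0.02]
wrist_force: [0.4, 0.2, -1.9]
width: 0.0433
```

Run:
```python
from m import *
s=st();print(s['width'],s['tool_pos'],s['wrist_force'],totool([.558,-.228,.19],np.radians(1.2)))
```

```text
0.04327063555676815 [ 0.44454926 -0.09075338  0.19526144] [ 0.40988112  0.20043174 -1.88439089] [array([11.06, 13.95,  0.68]), array([ 0.001, -0.013, -0.001])]
```

>>> play_rows --increments '[3, 4, 0, 0, -0.013, 0, 1, 6, 8, 0, 0, -0.013, 0, 1, 9, 11.5, 0, 0, -0.013, 0, 1, 11.1, 14, 0, 0, -0.013, 0, 1, 11.1, 14, 0, 0, -0.013, 0, 1, 11.1, 14, 4, 0, -0.013, 0, 1, 11.1, 14, 8, 0, -0.013, 0, 1, 11.1, 14, 9.5, 0, -0.013, 0, 1, 11.1, 14, 9.5, 0, -0.013, 0, 1]'

```text
time_s: 32.15
tool_pos: [0.5563, -0.2261, 0.0974]
orientation: [-3.137, -0.032, 0.013]
wrist_force: [-0.3, -0.3, -1.1]
width: 0.0432
```

Run:
```python
from cyl import *
s=st();print(s['time_s'],s['width'],s['tool_pos'],s['wrist_force'],totool([.558,-.228,.046],np.radians(1.2)))
```

```text
32.15 0.0431805013094719 [ 0.55630823 -0.22614329  0.09742128] [-0.27086254 -0.25954343 -1.06010973] [array([0.21, 0.21, 5.14]), array([-0.005,  0.008, -0.001])]
```

>>> play_rows --increments '[0.1, 0.2, 2, 0, 0.008, 0, 1, 0.1, 0.2, 4, 0, 0.008, 0, 1, 0.1, 0.2, 4.8, 0, 0.008, 0, 1, 0.1, 0.2, 5.1, 0, 0.008, 0, 1, 0.1, 0.2, 5.1, 0, 0.008, 0, 1, 0.1, 0.2, 5.1, 0, 0.008, 0, 1]'

```text
time_s: 32.75
tool_pos: [0.5577, -0.2283, 0.0476]
orientation: [-3.138, -0.032, -0.003]
wrist_force: [-0.6, 0.4, -1.5]
width: 0.0433
```

>>> play_rows --increments '[0, 0, 0.1, 0, 0, 0, 1, 0, 0, 0.15, 0, 0, 0, 1, 0, 0, 0.15, 0, 0, 0, 1]'

```text
time_s: 33.05
tool_pos: [0.5579, -0.2284, 0.0466]
orientation: [-3.138, -0.032, -0.004]
wrist_force: [-0.0, -0.2, -1.7]
width: 0.043
```

>>> play_rows --increments '[0, 0, 0.1, 0, 0, 0, 1, 0, 0, 0.2, 0, 0, 0, 1, 0, 0, 0.2, 0, 0, 0, 1]'

```text
time_s: 33.35
tool_pos: [0.5581, -0.2285, 0.0456]
orientation: [-3.139, -0.032, -0.004]
wrist_force: [-1.2, 1.2, 6.3]
width: 0.043
```

Contact (+6.3 N). Release, rise and back away.

>>> play_rows --increments '[0, 0, 0, 0, 0, 0, 1, 0, 0, 0, 0, 0, 0, -1, 0, 0, 0, 0, 0, 0, -1, 0, 0, 0, 0, 0, 0, -1, 0, 0, 0, 0, 0, 0, -1, 0, 0, 0, 0, 0, 0, -1, 0, 0, -4, 0, 0, 0, -1, 0, 0, -9, 0, 0, 0, -1, 0, 0, -14, 0, 0, 0, -1, 0, 0, -19, 0, 0, 0, -1, 0, 0, -22, 0, 0, 0, -1, 0, 0, -22, 0, 0, 0, -1]'

```text
time_s: 34.55
tool_pos: [0.5596, -0.2304, 0.2718]
orientation: [3.138, 0.032, 0.019]
wrist_force: [1.0, 0.3, 0.9]
width: 0.0855
```

Run:
```python
from cyl import *
s=st();print(s['time_s'],s['width'],s['tool_pos'],s['wrist_force'])
c=cam('wrist','w14')
try: cyl(c,[.558,-.228],.069,True,40)
except Exception as e: print(e)
cv2.imwrite('pics/w14b.png',cv2.imread('pics/w14.png'))
```

```text
34.55 0.08547551684377189 [ 0.55957591 -0.23039564  0.27175779] [1.04691446 0.28098081 0.89957783]
exp px [250. 171.] circle ((558.4384765625, -226.88059997558594), 22.01789665222168) rect ((558.3440551757812, -226.83084106445312), (41.722084045410156, 42.698543548583984), 1.126503348350525)
```

View pics/w14b.png

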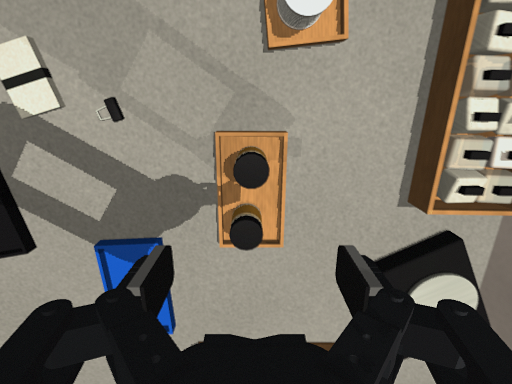

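>>> play_rows --increments '[-5, 5, 0, 0, 0, 0, -1, -10, 10, 0, 0, 0, 0, -1, -14, 13, 0, 0, 0, 0, -1, -18, 16, 0, 0, 0, 0, -1, -20, 20, 0, 0, 0, 0, -1, -20, 20, 0, 0, 0, 0, -1, -20, 20, 0, 0, 0, 0, -1, -20, 20, 0, 0, 0, 0, -1]'

```text
time_s: 35.4
tool_pos: [0.3617, -0.4335, 0.2651]
orientation: [-3.139, -0.029, -0.01]
wrist_force: [-0.1, 0.6, 0.1]
width: 0.0855
```

Run:
```python
from cyl import *
c=cam('top','t15');cyl(c,[.558,-.228],.069,True,12) if 0 else None
i=cv2.imread('pics/t15.png')[80:260,70:450]; cv2.imwrite('pics/t15b.png',cv2.resize(i,None,fx=2.1,fy=2.1,interpolation=cv2.INTER_CUBIC))
```

```text
(no output)
```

View pics/t15b.png

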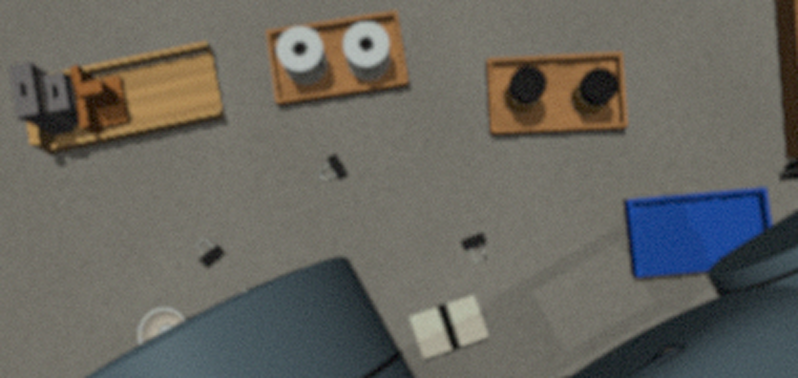

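The top view shows both spools upright at (300,48) and (366,44), and both jars upright at (526,84) and (598,88). The samples have not moved. The cases are at the end wall with the stop behind them. The arm is clear, so I hand in.

```bash
python3 -c "
from bench import bot
print(bot.sign_off())"
```

```text
the job is handed in; nothing more can be done
None
```

All four pieces are put away and the job is handed in, about 35 s into the 112 s allowed.

- **Cases:** I stood the larger case against the rack's end wall and the smaller one next to it. I then slid the stop up until it met firm resistance of about 11 N. It travelled 74.7 mm to about 0.088, which is where both cases fill the gap. The wrist picture after release showed no visible gaps.
- **Spool and jar:** Both stand upright in the free halves of their trays. The spool measured at (0.611, 0.046) and the jar at (0.558, -0.227), each within about 2 mm of where I aimed.
- **Samples:** In the last top view the sample spool and sample jar are at the same pixels as at the start, and the arm is clear of everything.

No outcome check failed. One measurement disagreed: while the cases were held, their front faces read about 6 mm apart between the bottom and top edges. I put that down to reading the edges, or a slight tilt in the grip; both stood straight after release. An attempt to re-measure the sample spool with the wrist camera found nothing, because the held spool and gripper hid it, so I compared it in the top view instead.

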